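Set a spindle up on V-blocks for a run-out check

TASK

Set up the stepped spindle on the granite plate for its run-out check: the bright big V-block under its thick journal and the small black V-block under its thin journal, the small one standing in the middle of the flat parallel so that the spindle lies level. The spindle goes across both vees with its thick end to the left (seen from the robot) and its brass collar straight in front of the indicator's plunger, about 7 cm from the tip and square to it; then stand the green webbed angle plate on the granite as an end stop, its flat ground face square to the spindle's thick end, on its centre line and less than a centimetre away. Set everything down gently, and do not touch the indicator or disturb the loupe and the ring gauge.

Things in the scene. Friction and masses are not known exactly. Their poses are not given: they have to be found in the camera images.
- plate: Dark grey speckled granite surface plate, fixed, 300 x 300 x 50 mm. Origin: centre of its underside, on the table; its top is at z = 0.050. x points away from the robot, y left. Plate and blue-grey mat (fixed, 310 x 360 x 2 mm, under all the other things) lie side by side and change sides between starts.
- indicator: Dial indicator, fixed at the plate's far edge. Origin: centre of the underside of its grey base (50 x 60 x 24 mm), at z = 0.050; post 125 mm high. Towards the robot: dial 57 mm across, 50 mm high, face up, then the level plunger along -x, 35 mm above the plate; red tip at x = -125 mm, y = 0. x points away from the robot, y left, z up.
- big_v: Big V-block, bright steel, 50 (x) x 30 (y) x 33 mm high, 0.28 kg. Origin: centre of its underside, z up. 90 degree vee along y in the top: flanks meet 15 mm above the underside, mouth 36 mm. With the thick journal in it the spindle's axis is 34.8 mm above the underside. Starts upright on the mat (underside z = 0.002), on one of six spots 100 mm apart.
- small_v: Small V-block, black with bright side grooves, 40 (x) x 26 (y) x 27 mm high, 0.18 kg. Origin: centre of its underside, z up. 90 degree vee along y in the top: flanks meet 15 mm above the underside, mouth 24 mm. With the thin journal in it the axis is 24.9 mm above the underside: hence the 10 mm parallel. Starts upright on the mat (underside z = 0.002), on one of the six spots.
- parallel: Parallel: flat light-metal bar 60 (x) x 36 (y) x 10 mm thick with three dark holes in a row along x, 0.16 kg. Origin: centre of its underside, z up. Starts lying flat on the mat (underside z = 0.002), on one of the six spots.
- spindle: Stepped steel spindle. Origin: on its axis, mid brass collar; x along it to the thick end. From x (mm): thick journal d28, 10 to 70; collar d38, -10 to 10 (grip here; balance at +5); neck d20, -45 to -10; thin journal d14, -90 to -45. 0.54 kg. Starts level, thick end away from the robot, axis z = 0.047, in a fixed open wooden cradle (8 mm board, 44 mm wide posts at 40 and -67); lifts out.
- angle_plate: Webbed angle plate, steel with green inside, 48 (x) x 44 (y) x 56 mm high, 0.24 kg. Origin: centre of its underside (8 mm foot), z up. Its upright is at the +x side, the flat ground outer face at x = +24 mm looking along +x; green triangular webs behind it, flush with the sides: grip across y, 44 mm. Starts on its foot on the mat (underside z = 0.002), on one of the six spots.
- loupe: Bystander, to be left where it is: black eye loupe, 32 mm diameter (35 mm over its steel ring), 34 mm high, standing on one of the six spots of the mat. Origin: centre of its underside.
- ring_gauge: Bystander, to be left where it is: brass ring gauge, 48 mm outside, 22 mm bore, 18 mm thick, lying flat on one of the six spots of the mat. Origin: centre of its underside.
There are look-alikes about, which are no part of the job. Of the things shaped like the parallel, the metal one is meant.

How it is judged:
By the outcome, as a careful person would: the job done as asked, in the order asked, and still so for the second after the job is handed in, with the robot touching nothing.
It also fails if it takes over 144 s, if anything falls off the work surface, if the arm or the gripper's body presses on something with over 40 N, if the wrist force passes 120 N, or if a joint passes its speed limit or range.

ROBOT

A 6-joint arm with a two-finger parallel gripper is mounted at the origin on the work surface. World frame = base frame: x ahead of the robot, y to its left, z up, the work surface at z = 0. Lengths are in mm, angles in degrees, forces in N, time in s.
With the tool pointing down it reaches from about 300 to 850 mm from the base axis. Payload 4.2 kg.
Tool frame: the origin (TCP) lies midway between the tips of the shut fingers; the grasp point (between the pads) lies 19 mm behind it; z points along the fingers, y is the line along which they close (so a half turn about z gives the same grasp; the last joint's range is limited). The gripper opens to 91 mm and grips with 3 to 60 N. Pads are 32 mm wide; open, the fingers measure 118 mm over their backs; the gripper's body (76 mm by 178 mm) begins 60 mm behind the grasp point.
Start: joints at [-71.677, 18.312, 89.639, -0, 72.044, -1.146], TCP at [191.65, -542.138, 213.976] pointing down, gripper open.
Joint ranges: [-177.97, 177.97], [-48.28, 115.42], [12.27, 149.76], [-77.06, 257.06], [2.81, 150.46], [-146.56, 146.56]. Speed limits (degrees/s): [147.25, 147.25, 180, 180, 180, 180].

INTERFACE

Orientations are given as [roll, pitch, yaw] about the fixed x, y, z axes, in that order (R = Rz(yaw) Ry(pitch) Rx(roll)).
In Python, from workcell import env gives the robot as it stands.
- The arm moves only by the shell command python3 -m jog 'ROWS' [FORCE]. ROWS is a JSON object of lists of equal length, an entry for each row: "jaw": the finger opening in mm, from 0 to 91.2; "slide": the shift along the tool's x, y, z in units of 30 mm (1.0 is 30 mm), a list of three; "spin": the turn about the tool's z in units of 8 degrees (1.0 is 8 degrees). In form: {"jaw": [jaw, ...], "slide": [[dx, dy, dz], ...], "spin": [spin, ...]}. A call has 1 to 10 rows; each row shifts and turns the commanded pose from where the row before left it, along the tool's axes as they then stand; what a row does not reach is not made up. A row lasts 1/10 s, in which the tool goes at most 50 mm and 8.59 degrees, less where a joint would pass 70% of its speed; a pose out of reach is approached as far as the arm can. A call is refused whole if a number of a shift passes 1 or a number of a turn 1, either way. A call with a gripper value outside its range is refused whole. The fingers move at their own pace and stop on an object; FORCE is the grip in N (left out, the last holds). Time passes only in rows, so rows that do not move let the fingers close. It gives the time, the measured TCP pose, the force, the opening and the grip force at its end, in the units of the state.
- env.state(): the state, without advancing time (a new reading comes with each control period).
- env.grab_frame(name): name is "side" or "top" or "wrist"; returns the picture (420x560x3 uint8, red, green, blue); there is no depth.
- env.camera_model(name): a dict with "fx", "fy", "cx", "cy" (pixels), "camera_from_world" (4x4, takes a point from world to camera coordinates). Camera axes: x right, y up, looking along -z (the intrinsics and any distortion apply to the point x, -y, -z); pixel columns grow to the right and rows downward; lengths in mm; the calibration is good to about 2 mm. A picture is of the moment at which its call begins: read the wrist's pose just before it. camera_model takes no time and is no camera call; for the wrist camera it gives the pose at the moment of the call.
- env.job_done(): hands the job in; it is judged then, once.
The state is a dict: "time_s": time; "qpos": joint angles; "qvel": joint speeds; "effort": joint torques, N m; "ee_pos": TCP position; "ee_rot": TCP orientation; "force": force on the tool from outside, world axes, zero at the start; "torque": the same for the moment, N m; "gripper_width": finger opening in mm; "gripper_force": force on a finger pad.
Only numpy, scipy, OpenCV 4.12 (cv2) and the standard library are available. Lean on these libraries where they do the work, as an engineer would, in place of code of your own. Each camera call takes 0.05 s, during which the arm holds its last target. There are 200 camera calls.

## Working session

There is one attempt and no reset: what is moved stays moved. The work goes in short steps, Python scripts to look and compute and a shell command to move; the robot and the scene stay as the last step left them, time stands still between calls to the robot, and variables do not carry over. Pictures are saved under pics/ and viewed, at most 14 in all, crops included, and the job is handed in when it is done.

```bash
ls; mkdir -p pics
cat > h.py <<'E'
import numpy as np, cv2
from workcell import env
def snap(name,out,crop=None,scale=1):
    im=env.grab_frame(name)[:,:,::-1].copy()
    if crop: im=im[crop[1]:crop[3],crop[0]:crop[2]]
    if scale!=1: im=cv2.resize(im,None,fx=scale,fy=scale,interpolation=cv2.INTER_CUBIC)
    cv2.imwrite('pics/'+out,im)
def p2w(m,u,v,z):
    T=np.array(m["camera_from_world"]);R=T[:3,:3];t=T[:3,3];c=-R.T@t
    d=np.array([(u-m["cx"])/m["fx"],-(v-m["cy"])/m["fy"],-1.0])
    w=R.T@d; s=(z-c[2])/w[2]; return c+s*w
def w2p(m,p):
    T=np.array(m["camera_from_world"]);q=T[:3,:3]@np.array(p)+T[:3,3]
    return np.array([m["cx"]+m["fx"]*q[0]/-q[2], m["cy"]+m["fy"]*-q[1]/-q[2]])
E
python3 - <<'E'
from h import *
for n in("top","side"):
    print(n,env.camera_model(n)); snap(n,n+'0.png',None,1.4)
s=env.state();print(s["ee_pos"],s["ee_rot"],s["force"],s["gripper_width"],s["time_s"])
E
```

```text
pics
top {'fx': 522.0167987849618, 'fy': 522.0167987849618, 'cx': 279.4312532086452, 'cy': 222.83055395753422, 'camera_from_world': array([[ 3.31238005e-02, -9.99450730e-01,  1.02583818e-03,
        -1.00638675e+02],
       [ 9.71995222e-01,  3.24527639e-02,  2.32749022e-01,
        -5.00093909e+02],
       [-2.32654471e-01, -6.71242235e-03,  9.72536293e-01,
        -1.39557332e+03],
       [ 0.00000000e+00,  0.00000000e+00,  0.00000000e+00,
         1.00000000e+00]])}
side {'fx': 528.8544907426387, 'fy': 528.8544907426387, 'cx': 285.4328109608834, 'cy': 211.16878522806306, 'camera_from_world': array([[-9.53288930e-01, -3.01982577e-01,  6.83657039e-03,
         4.27624671e+02],
       [ 2.41295275e-01, -7.47707945e-01,  6.18635126e-01,
        -2.08846891e+02],
       [-1.81705271e-01,  5.91387650e-01,  7.85648676e-01,
        -1.10155231e+03],
       [ 0.00000000e+00,  0.00000000e+00,  0.00000000e+00,
         1.00000000e+00]])}
[ 191.49683233 -541.71392718  213.21848637] [-1.79910281e+02 -5.82006310e-05  1.94699679e+01] [-0.04197141  0.33146309  0.56832425] 90.99045656698515 0.1
```

View pics/top0.png

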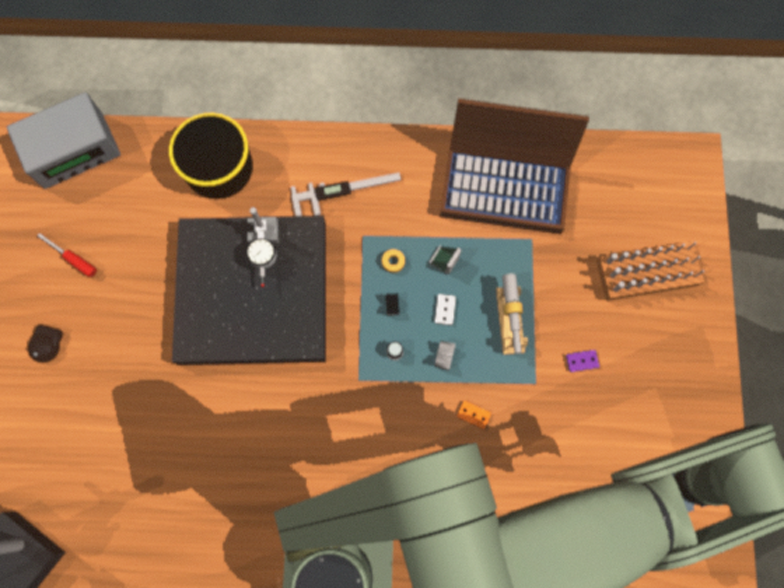

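View pics/side0.png

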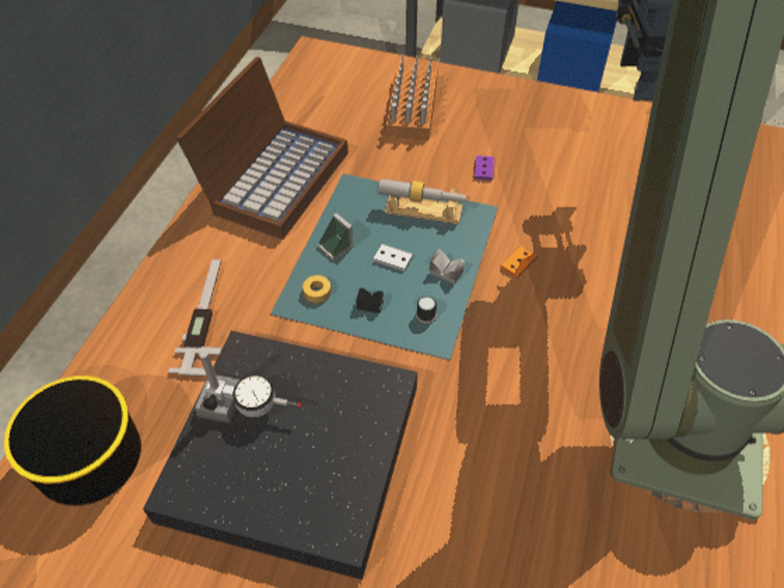

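Top view (1.4x pixels): plate left with indicator (tip ≈ (262,286)). On the mat are ring gauge (393,261), angle plate (446,258), small V (392,304), pale metal 3-hole bar (446,309), loupe (395,350), big V (445,355) and the spindle in its cradle (513,310). Of the bars, orange (475,412) and purple (582,360) are off the mat and painted. The pale one on the mat fits the description of the parallel.

```bash
cat >> h.py <<'E'
def go(x,y,z,yaw,cur=None):
    """print slide units (tool axes at current yaw) & spin for reaching TCP target"""
    s=env.state() ; p=s["ee_pos"]; a=s["ee_rot"][2]
    d=np.array([x,y,z])-p; r=np.radians(a)
    ex=np.array([np.cos(r),np.sin(r),0]);ey=np.array([np.sin(r),-np.cos(r),0])
    dy=(yaw-a+90)%180-90
    print('pos',p.round(1),s["ee_rot"].round(2),'t',s["time_s"],'| slide units',(np.array([d@ex,d@ey,-d[2]])/30).round(3),'spin units',round(-dy/8,3))
E
python3 - <<'E'
from h import *
T=env.camera_model("top");S=env.camera_model("side")
def t(n,u,v,z): print(n,'top',p2w(T,u/1.4,v/1.4,z).round(0)[:2])
def s(n,u,v,z): print(n,'side',p2w(S,u/1.4,v/1.4,z).round(0)[:2])
for n,u,v in(('plTL',180,218),('plTR',325,217),('plBR',326,355),('plBL',173,355)): t(n,u,v,50)
for n,u,v in(('mTL',362,237),('mTR',533,239),('mBR',535,383),('mBL',360,381)): t(n,u,v,2)
t('tip',262,286,85);s('tip',299,405,85)
for n,u,v in(('plTL',232,333),('plTR',416,374),('plB',362,572),('plL',150,512)): s(n,u,v,50)
for n,a,b,z in(('ring',(393,261),(316,287),18),('smallV',(392,304),(370,299),20),('par',(446,309),(393,256),12),('loupe',(395,350),(427,303),36),('bigV',(445,355),(446,266),25),('angle',(446,258),(336,238),25)):
    t(n,*a,z);s(n,*b,z)
t('thick',511,276,61);t('thin',517,350,54);s('thick',380,186,47);s('thin',467,197,47);t('col',514,308,66);s('col',417,188,55)
W=env.camera_model("wrist");M=np.array(W["camera_from_world"]);print(W["fx"],W["cx"],W["cy"],(-M[:3,:3].T@M[:3,3]).round(1),M[:3,:3].round(3))
E
```

```text
plTL top [690. 359.]
plTR top [703.  60.]
plBR top [414.  42.]
plBL top [404. 344.]
mTL top [678. -16.]
mTR top [ 686. -379.]
mBR top [ 379. -379.]
mBL top [371. -25.]
tip top [541. 172.]
tip side [543. 170.]
plTL side [701.  66.]
plTR side [407.  50.]
plB side [388. 349.]
plL side [678. 361.]
ring top [622. -84.]
ring side [623. -83.]
smallV top [529. -85.]
smallV side [527. -85.]
par top [ 524. -196.]
par side [ 522. -194.]
loupe top [431. -94.]
loupe side [432. -94.]
bigV top [ 426. -195.]
bigV side [ 425. -189.]
angle top [ 630. -194.]
angle side [ 628. -192.]
thick top [ 585. -322.]
thin top [ 436. -335.]
thick side [ 588. -320.]
thin side [ 429. -342.]
col top [ 518. -327.]
col side [ 520. -328.]
312.42489651454633 278.1638240616669 203.931044917101 [ 267.  -516.4  384.4] [[ 0.334 -0.942 -0.002]
 [ 0.905  0.321 -0.28 ]
 [ 0.265  0.091  0.96 ]]
```

Positions from the two views agree to within about 5 mm, and heights, sizes and the 100 mm spacing fit. I'll move over the mat for a closer wrist view.

```bash
python3 -m jog '{"jaw":[91,91,91,91,91,91,91,91,91],"slide":[[0,0,0],[0,0,0],[0,0,0],[0,0,0],[0,0,0],[0,0,0],[0,0,0],[0,0,0],[0,0,0]],"spin":[-0.98,-0.98,-0.98,-0.98,-0.98,-0.98,-0.98,-0.98,-0.98]}'
python3 -m jog '{"jaw":[91,91,91,91,91,91,91],"slide":[[0.93,0.86,0.1],[0.93,0.86,0.1],[0.93,0.86,0.1],[0.93,0.86,0.1],[0.93,0.86,0.1],[0.93,0.86,0.1],[0.93,0.86,0.1]],"spin":[0,0,0,0,0,0,0]}'
python3 -m jog '{"jaw":[91,91,91,91,91,91,91],"slide":[[0.93,0.86,0.1],[0.93,0.86,0.1],[0.93,0.86,0.1],[0.93,0.86,0.1],[0.93,0.86,0.1],[0.93,0.86,0.1],[0,0,0]],"spin":[0,0,0,0,0,0,0]}'
python3 - <<'E'
from h import *
go(528,-180,175,90)
np.save('w1.npy',env.camera_model("wrist"),allow_pickle=True)
snap("wrist","w1.png",None,1.42)
go(528,-180,175,90)
E
```

```text
time_s: 1.0
ee_pos: [191.5, -541.9, 213.4]
ee_rot: [-180.0, -0.1, 90.3]
force: [-0.4, -0.6, -0.8]
gripper_width: 90.8
gripper_force: 0.0
time_s: 1.7
ee_pos: [372.8, -345.3, 192.5]
ee_rot: [-180.0, -0.0, 90.0]
force: [1.1, -0.2, 0.5]
gripper_width: 90.9
gripper_force: 0.0
time_s: 2.4
ee_pos: [529.1, -176.1, 174.0]
ee_rot: [180.0, -0.1, 90.3]
force: [0.1, -0.3, 1.0]
gripper_width: 91.0
gripper_force: 0.0
pos [ 529.1 -176.1  174. ] [ 1.800e+02 -9.000e-02  9.028e+01] t 2.4 | slide units [-0.129 -0.036 -0.034] spin units 0.035
pos [ 527.5 -177.7  174.1] [-1.7992e+02 -2.0000e-02  9.0230e+01] t 2.45 | slide units [-0.078  0.015 -0.03 ] spin units 0.029
```

View pics/w1.png

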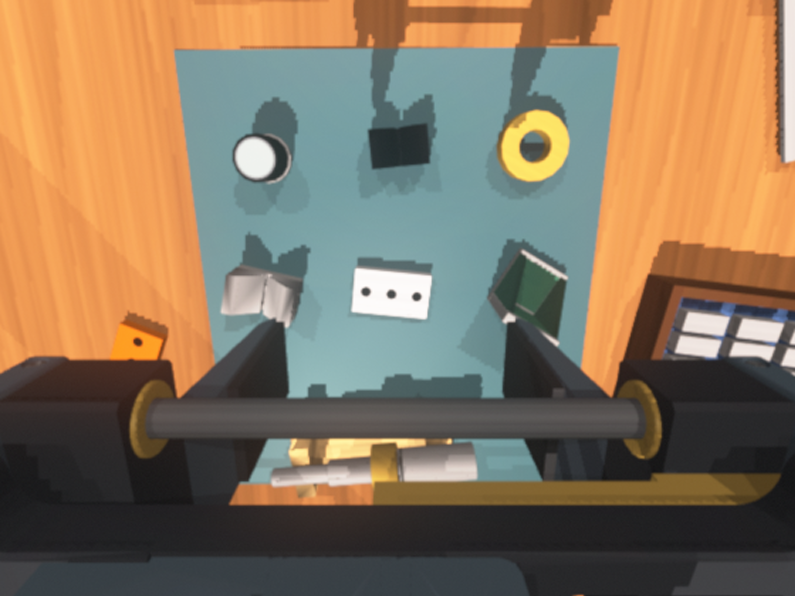

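The wrist view (1.42x pixels; right = +x, up = +y) shows loupe (262,158), small V (400,146), ring (534,146), big V (262,295), pale metal parallel with 3 holes (391,292), angle plate (530,292) and spindle collar (384,463). The orange bar at (138,338) is the look-alike. An enlarged crop will confirm this and give me corners.

Run:
```python
from h import *
im=cv2.imread('pics/w1.png'); im=cv2.resize(im,(560,420),interpolation=cv2.INTER_AREA)
cv2.imwrite('pics/w1c.png',cv2.resize(im[75:255,150:416],None,fx=3,fy=3,interpolation=cv2.INTER_CUBIC))
```

```text
(no output)
```

View pics/w1c.png

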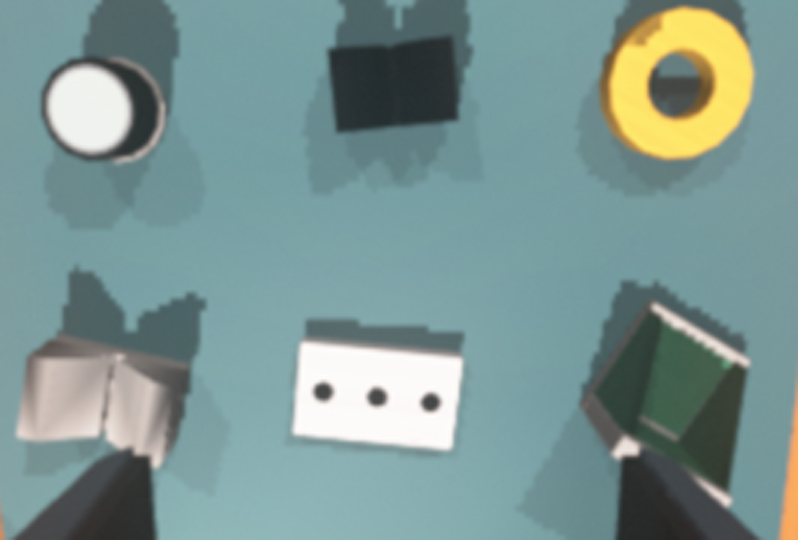

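Confirmed: the white three-hole bar at (378,395) in the crop is metal and 60x36. The big V is at (105,400), small V at (395,85), and the angle plate's ground face looks up-right, roughly yaw 58°. Next I'll fit the poses and project the models back as a check.

```bash
cat >> h.py <<'E'
from scipy.optimize import least_squares
def fit(m,px,body,x0):
    """pixels px, body points (mm, object frame at true world z), pose x,y,yaw"""
    px=np.array(px,float);B=np.array(body,float)
    def P(q):
        c,s=np.cos(np.radians(q[2])),np.sin(np.radians(q[2]))
        return np.array([w2p(m,(q[0]+c*b[0]-s*b[1],q[1]+s*b[0]+c*b[1],b[2])) for b in B])
    r=least_squares(lambda q:(P(q)-px).ravel(),x0,x_scale=[10,10,10],loss='soft_l1')
    return r.x,P(r.x)
E
python3 - <<'E'
from h import *
m=np.load('w1.npy',allow_pickle=True).item()
q=lambda L:[(150+u/3,75+v/3) for u,v in L]
def rect(hx,hy,z): return [(-hx,hy,z),(hx,hy,z),(hx,-hy,z),(-hx,-hy,z)]
def show(n,r): print(n,r[0].round(1),((r[1]-[150,75])*3).round(0).tolist())
show('par',fit(m,q([(303,342),(463,354),(453,450),(292,436)]),rect(30,18,12),[524,-195,-5]))
show('small',fit(m,q([(330,50),(453,38),(458,118),(338,131)]),rect(20,13,29),[528,-85,5]))
show('big',fit(m,q([(28,358),(190,365),(158,468),(18,438)]),rect(25,15,35),[425,-192,-10]))
show('angle',fit(m,q([(652,303),(748,362),(730,502),(620,450)]),[(24,22,58),(24,-22,58),(-24,-22,10),(-24,22,10)],[629,-193,58]))
# ring, spindle check
print(p2w(m,150+677/3,75+84/3,20).round(1))
print('collar',p2w(m,384/1.42,463/1.42,60).round(1),'ends',p2w(m,475/1.42,462/1.42,47).round(1),p2w(m,273/1.42,480/1.42,47).round(1))
print('mat',[p2w(m,u/1.42,v/1.42,2).round(1)[:2].tolist() for u,v in((176,49),(617,46),(581,372))])
E
```

```text
par [ 527.3 -197.9   -4.9] [[300.0, 342.0], [464.0, 357.0], [453.0, 449.0], [294.0, 435.0]]
small [532.4 -88.4   5.8] [[328.0, 48.0], [454.0, 36.0], [460.0, 121.0], [337.0, 133.0]]
big [ 429.4 -197.4  -11.8] [[28.0, 357.0], [173.0, 386.0], [161.0, 466.0], [19.0, 438.0]]
angle [ 637.4 -195.7   91.5] [[653.0, 362.0], [793.0, 359.0], [727.0, 450.0], [611.0, 453.0]]
[625.8 -87.3  20. ]
collar [ 522.2 -316.6   60. ] ends [ 593.6 -325.2   47. ] [ 433.2 -343.1   47. ]
mat [[376.2, -23.7], [683.0, -20.0], [688.4, -269.2]]
```

Parallel, small V and big V fit well. The angle plate I'll redo from close by. Next is one look at the plate and indicator.

```bash
python3 -m jog '{"jaw":[91,91,91,91,91,91,91],"slide":[[0.89,-0.07,-0.07],[0.89,-0.07,-0.07],[0.89,-0.07,-0.07],[0.89,-0.07,-0.07],[0.89,-0.07,-0.07],[0.89,-0.07,-0.07],[0.89,-0.07,-0.07]],"spin":[0,0,0,0,0,0,0]}' >/dev/null
python3 -m jog '{"jaw":[91,91,91,91,91,91,91,91],"slide":[[0.89,-0.07,-0.07],[0.89,-0.07,-0.07],[0.89,-0.07,-0.07],[0.89,-0.07,-0.07],[0.89,-0.07,-0.07],[0.89,-0.07,-0.07],[0,0,0],[0,0,0]],"spin":[0,0,0,0,0,0,0,0]}' >/dev/null
python3 - <<'E'
from h import *
np.save('w2.npy',env.camera_model("wrist"),allow_pickle=True)
snap("wrist","w2.png",None,1.42)
go(429.4,-197.4,100,78)
im=cv2.imread('pics/w2.png')
E
```

```text
pos [499.2 166.5 202. ] [-1.7997e+02  6.0000e-02  8.9990e+01] t 4.0 | slide units [-12.131  -2.323   3.402] spin units 1.499
```

View pics/w2.png

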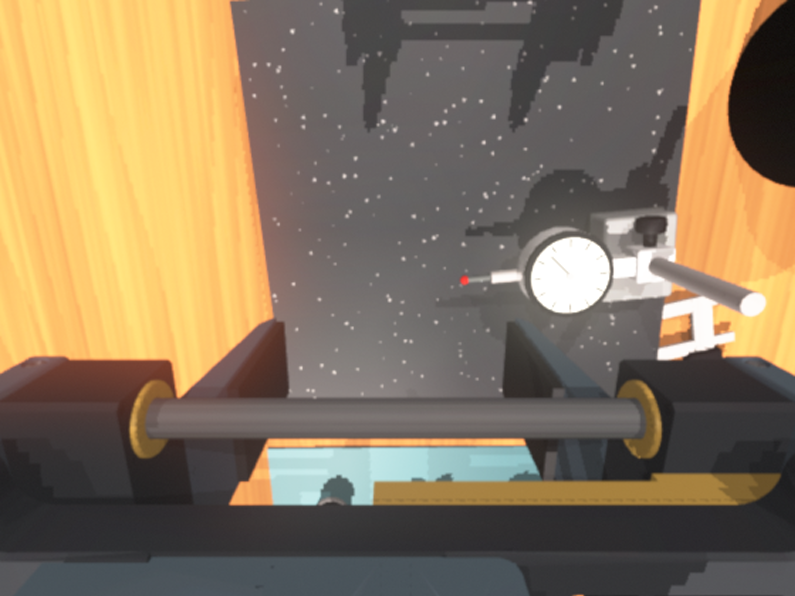

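The view shows the indicator's red tip at (464,280), dial centre (569,273), plunger base (520,276), and the plate's x-edges from (232,3) to (273,320) and (699,5) to (660,330).

Run:
```python
from h import *
m=np.load('w2.npy',allow_pickle=True).item()
f=lambda u,v,z:p2w(m,u/1.42,v/1.42,z).round(1)[:2]
tip=f(464,280,85);b=f(515,276.5,85);d=f(569,273,100)
print(tip,b,d,'plunger ang',np.degrees(np.arctan2(*(b-tip)[::-1])),np.degrees(np.arctan2(*(d-tip)[::-1])))
l0,l1,r0,r1=f(232,3,50),f(273,320,50),f(699,5,50),f(660,330,50)
print(l0,l1,r0,r1,'edge ang',[np.degrees(np.arctan2(-(a-b)[0],(a-b)[1])) for a,b in((l0,l1),(r0,r1))])
print('base corners',f(592,214,74),f(676,208,74),f(612,306,74),f(673,296,74))
im=cv2.imread('pics/w2.png')
c=im[180:340,420:700];cv2.imwrite('pics/w2c.png',cv2.resize(c,None,fx=2.8,fy=2.8,interpolation=cv2.INTER_CUBIC))
```

```text
[546.1 168.1] [580.1 170.6] [610.  176.9] plunger ang 4.205357001708586 7.841176294372219
[395.2 341.6] [405.2 126.4] [693.5 340.8] [706.1 118.7] edge ang [np.float64(2.660529416020665), np.float64(3.246978045363926)]
base corners [631.3 211. ] [686.8 215.1] [653.7 146.3] [695.6 153.8]
```

View pics/w2c.png

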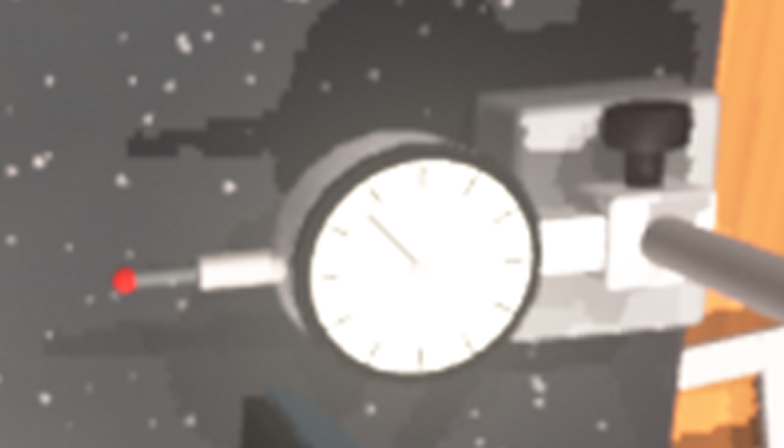

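Plunger direction is about 4° and plate yaw about 3°, so I take 3°. Now to the big V.

```bash
python3 -m jog '{"jaw":[75,75,75,75,75,75,75],"slide":[[-0.927,-0.184,0.22],[-0.927,-0.184,0.22],[-0.927,-0.184,0.22],[-0.927,-0.184,0.22],[-0.927,-0.184,0.22],[-0.927,-0.184,0.22],[-0.927,-0.184,0.22]],"spin":[0,0,0,0,0,0,0]}' >/dev/null
python3 -m jog '{"jaw":[75,75,75,75,75,75,75,75,75],"slide":[[-0.927,-0.184,0.25],[-0.927,-0.184,0.25],[-0.927,-0.184,0.25],[-0.927,-0.184,0.25],[-0.927,-0.184,0.25],[-0.927,-0.184,0.25],[0,0,0],[0,0,0],[0,0,0]],"spin":[0,0,0,0,0,0,0.75,0.75,0]}' >/dev/null
python3 - <<'E'
from h import *
np.save('w3.npy',env.camera_model("wrist"),allow_pickle=True)
snap("wrist","w3.png",(100,60,400,300),2.66)
go(427.5,-195,6,78)
E
```

```text
pos [ 427.  -194.7  111. ] [-1.7998e+02  2.0000e-02  7.8050e+01] t 5.65 | slide units [-0.005  0.019  3.501] spin units 0.006
```

View pics/w3.png

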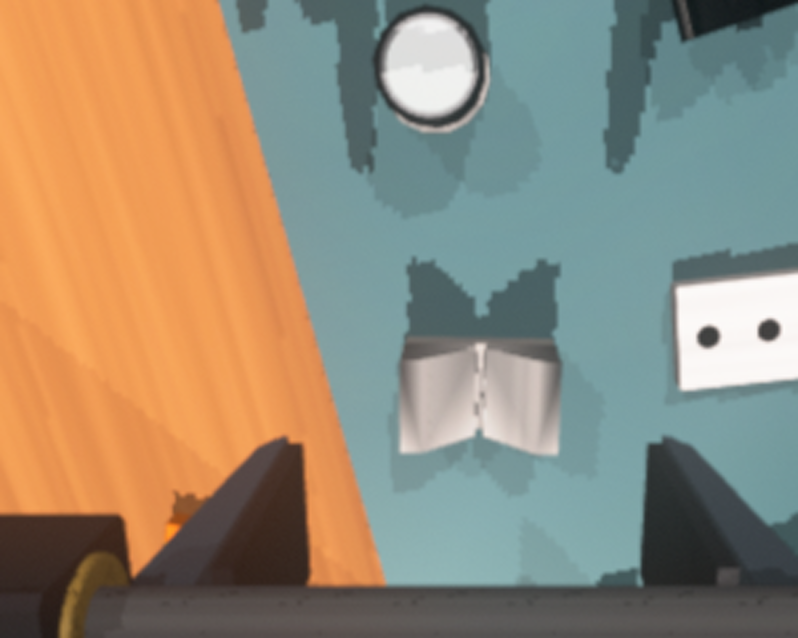

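The big V lies square to the fingers, with top corners (400,358), (561,356), (557,455), (402,455) in the 2.66x crop.

Run:
```python
from h import *
m=np.load('w3.npy',allow_pickle=True).item()
px=[(100+u/2.66,60+v/2.66) for u,v in((400,358),(561,356),(557,455),(402,455))]
r=fit(m,px,[(-25,15,35),(25,15,35),(25,-15,35),(-25,-15,35)],[427,-195,-12]);print(r[0],((r[1]-[100,60])*2.66).round())
print(w2p(m,(427,-194.7,20))*2.66-np.array([266,160]))
```

```text
[ 429.09949499 -196.68733565  -12.1111863 ] [[399. 360.]
 [562. 360.]
 [559. 452.]
 [401. 452.]]
[472.27598519 388.01124053]
```

```bash
python3 -m jog '{"jaw":[75,75,75,75,75,75,75],"slide":[[0,0,0.6],[0,0,0.9],[0,0,0.9],[0,0,0.6],[0,0,0.35],[0,0,0.15],[0,0,0]],"spin":[0,0,0,0,0,0,0]}'
python3 -m jog '{"jaw":[40,40,40,40,40,40,40,40],"slide":[[0,0,0],[0,0,0],[0,0,0],[0,0,0],[0,0,0],[0,0,0],[0,0,0],[0,0,0]],"spin":[0,0,0,0,0,0,0,0]}' 25
```

```text
time_s: 6.35
ee_pos: [427.8, -193.9, 6.0]
ee_rot: [-180.0, 0.0, 78.1]
force: [-0.7, 0.6, -0.1]
gripper_width: 75.1
gripper_force: 0.0
time_s: 7.15
ee_pos: [428.2, -193.9, 6.6]
ee_rot: [179.9, 0.0, 78.0]
force: [-0.3, -0.5, 6.9]
gripper_width: 49.9
gripper_force: 24.9
```

Gripped (49.9 mm). Lift and turn to plate yaw.

```bash
python3 -m jog '{"jaw":[40,40,40,40,40,40,40,40],"slide":[[0,0,-0.2],[0,0,-0.5],[0,0,-0.9],[0,0,-0.9],[0,0,-0.9],[0,0,0],[0,0,0],[0,0,0]],"spin":[0,0,0,0,0,-0.9375,-0.9375,0]}'
python3 - <<'E'
from h import *
go(469.5,205.6,75,93)
E
```

```text
time_s: 7.95
ee_pos: [427.2, -193.5, 107.9]
ee_rot: [-179.9, -0.0, 93.0]
force: [0.5, 0.4, -3.6]
gripper_width: 49.9
gripper_force: 24.9
pos [ 427.2 -193.5  107.9] [-1.7994e+02 -2.0000e-02  9.3010e+01] t 7.95 | slide units [13.21   2.108  1.096] spin units 0.002
```

```bash
python3 -m jog '{"jaw":[40,40,40,40,40,40,40,40,40,40],"slide":[[0.5,0.08,0],[0.9,0.143,0],[0.9,0.143,0],[0.9,0.143,0],[0.9,0.143,0],[0.9,0.143,0],[0.9,0.143,0],[0.9,0.143,0],[0.9,0.143,0],[0.9,0.143,0]],"spin":[0,0,0,0,0,0,0,0,0,0]}' >/dev/null
python3 -m jog '{"jaw":[40,40,40,40,40,40,40,40,40],"slide":[[0.9,0.143,0],[0.9,0.143,0],[0.9,0.143,0],[0.9,0.143,0],[0.7,0.12,0.2],[0.31,0.05,0.3],[0,0,0.4],[0,0,0.2],[0,0,0]],"spin":[0,0,0,0,0,0,0,0,0]}'
python3 - <<'E'
from h import *
go(469.5,205.6,55.5,93)
E
```

```text
time_s: 9.85
ee_pos: [468.7, 203.8, 73.5]
ee_rot: [-179.8, 0.1, 92.9]
force: [-0.9, -0.7, -2.8]
gripper_width: 50.0
gripper_force: 24.9
pos [468.7 203.8  73.5] [-1.7978e+02  1.0000e-01  9.2940e+01] t 9.85 | slide units [0.058 0.029 0.599] spin units -0.007
```

```bash
python3 -m jog '{"jaw":[40,40,40,40,40],"slide":[[0.03,0.01,0.2],[0.03,0.02,0.2],[0,0,0.1],[0,0,0.04],[0,0,0]],"spin":[0,0,0,0,0]}'
python3 -m jog '{"jaw":[40,40,40,40,40],"slide":[[0,0,0.02],[0,0,0.02],[0,0,0.01],[0,0,0],[0,0,0]],"spin":[0,0,0,0,0]}'
```

```text
time_s: 10.35
ee_pos: [470.8, 207.1, 58.7]
ee_rot: [-180.0, 0.0, 93.0]
force: [0.6, -0.1, -3.2]
gripper_width: 50.0
gripper_force: 24.9
time_s: 10.85
ee_pos: [470.9, 207.2, 57.3]
ee_rot: [180.0, 0.0, 93.0]
force: [-0.2, 0.2, -2.2]
gripper_width: 49.5
gripper_force: 24.9
```

```bash
python3 -m jog '{"jaw":[40,40,40,40,40],"slide":[[0,0,0.02],[0,0,0.02],[0,0,0.01],[0,0,0],[0,0,0]],"spin":[0,0,0,0,0]}'
python3 -m jog '{"jaw":[40,40,40,40],"slide":[[0,0,0.02],[0,0,0.01],[0,0,0],[0,0,0]],"spin":[0,0,0,0]}'
```

```text
time_s: 11.35
ee_pos: [470.8, 207.2, 55.8]
ee_rot: [-180.0, 0.0, 93.0]
force: [-0.1, -0.7, -3.1]
gripper_width: 50.0
gripper_force: 24.9
time_s: 11.75
ee_pos: [470.9, 207.2, 54.9]
ee_rot: [-180.0, 0.0, 93.0]
force: [0.7, 0.0, -2.8]
gripper_width: 50.2
gripper_force: 24.9
```

```bash
python3 -m jog '{"jaw":[40,40,40,40],"slide":[[0,0,0.01],[0,0,0.01],[0,0,0],[0,0,0]],"spin":[0,0,0,0]}' | sed -n '2p;4p'
python3 -m jog '{"jaw":[40,40,40,40],"slide":[[0,0,0.01],[0,0,0.01],[0,0,0],[0,0,0]],"spin":[0,0,0,0]}' | sed -n '2p;4p'
```

```text
ee_pos: [470.9, 207.2, 54.6]
force: [-1.1, -0.9, 1.0]
ee_pos: [470.9, 207.2, 54.6]
force: [-3.1, -1.5, 6.8]
```

Contact at TCP z 54.6, as expected. Release, rise, and go to the parallel.

```bash
python3 -m jog '{"jaw":[58,62,64,64,70,75,75,75],"slide":[[0,0,0],[0,0,0],[0,0,0],[0,0,-0.2],[0,0,-0.6],[0,0,-0.9],[0,0,-0.5],[0,0,0]],"spin":[0,0,0,0,0,0,0,1]}'
python3 - <<'E'
from h import *
go(526.5,-197,60,85)
E
```

```text
time_s: 13.35
ee_pos: [472.6, 207.9, 122.5]
ee_rot: [179.7, -0.1, 84.8]
force: [0.2, 0.2, 1.1]
gripper_width: 75.0
gripper_force: 0.0
pos [472.6 207.9 122.5] [ 1.7971e+02 -1.5000e-01  8.4830e+01] t 13.35 | slide units [-13.281   3.007   2.083] spin units -0.021
```

```bash
python3 -m jog '{"jaw":[75,75,75,75,75,75,75,75,75,75],"slide":[[-0.5,0.11,0],[-0.9,0.204,0],[-0.9,0.204,0],[-0.9,0.204,0],[-0.9,0.204,0],[-0.9,0.204,0],[-0.9,0.204,0],[-0.9,0.204,0],[-0.9,0.204,0],[-0.9,0.204,0]],"spin":[0,0,0,0,0,0,0,0,0,0]}' >/dev/null
python3 -m jog '{"jaw":[75,75,75,75,75,75,75,75,75],"slide":[[-0.9,0.204,0],[-0.9,0.204,0],[-0.9,0.204,0],[-0.9,0.204,0.3],[-0.8,0.18,0.5],[-0.2,0.06,0.5],[0,0,0],[0,0,0],[0,0,0]],"spin":[0,0,0,0,0,0,0,0,0]}' >/dev/null
python3 - <<'E'
from h import *
np.save('w4.npy',env.camera_model("wrist"),allow_pickle=True)
snap("wrist","w4.png",(130,60,430,285),2.66)
go(526.5,-197,4,85)
E
```

```text
pos [ 526.5 -194.9   81.6] [1.7993e+02 2.0000e-02 8.5110e+01] t 15.3 | slide units [-0.071  0.006  2.586] spin units 0.014
```

View pics/w4.png

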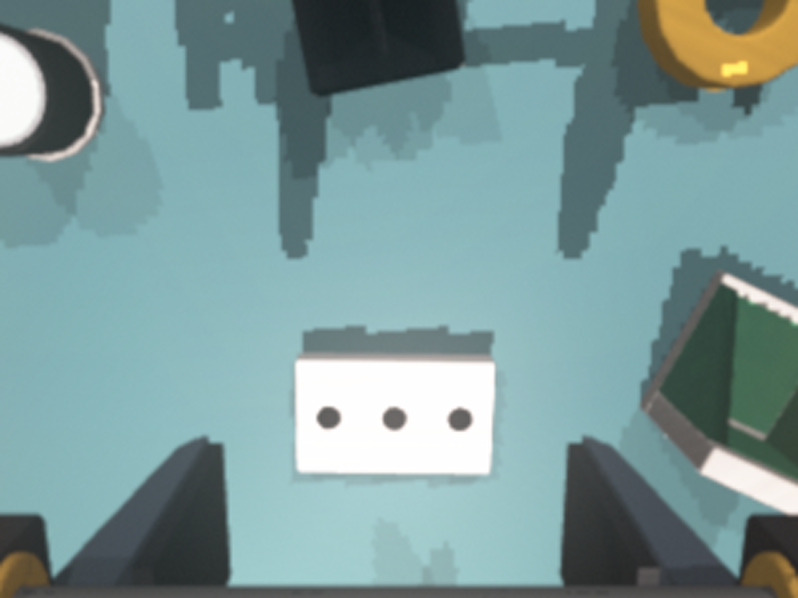

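The parallel is square between the fingers; corners (295,360), (494,360), (491,474), (297,472) in the 2.66x crop.

```bash
python3 - <<'E'
from h import *
m=np.load('w4.npy',allow_pickle=True).item()
px=[(130+u/2.66,60+v/2.66) for u,v in((295,360),(494,360),(491,474),(297,472))]
r=fit(m,px,[(-30,18,12),(30,18,12),(30,-18,12),(-30,-18,12)],[527,-195,-5]);print(r[0],((r[1]-[130,60])*2.66).round())
E
python3 -m jog '{"jaw":[75,75,75,75,75,75],"slide":[[-0.03,0,0.6],[-0.03,0,0.9],[0,0,0.7],[0,0,0.28],[0,0,0.1],[0,0,0]],"spin":[0,0,0,0,0,0]}'|sed -n '2p;4p'
python3 -m jog '{"jaw":[50,50,50,50,50,50,50],"slide":[[0,0,0],[0,0,0],[0,0,0],[0,0,0],[0,0,0],[0,0,0],[0,0,0]],"spin":[0,0,0,0,0,0,0]}' 25
```

```text
[ 526.92246336 -197.59679686   -5.11239664] [[294. 360.]
 [495. 361.]
 [490. 473.]
 [298. 472.]]
ee_pos: [526.6, -196.9, 4.0]
force: [0.1, -0.3, 0.6]
time_s: 16.6
ee_pos: [526.6, -197.2, 4.3]
ee_rot: [179.9, 0.0, 85.0]
force: [-1.0, 0.2, 6.1]
gripper_width: 59.9
gripper_force: 25.0
```

```bash
python3 -m jog '{"jaw":[50,50,50,50,50,50,50],"slide":[[0,0,-0.2],[0,0,-0.5],[0,0,-0.9],[0,0,-0.9],[0,0,-0.9],[0,0,0],[0,0,0]],"spin":[0,0,0,0,0,-1,0]}'
python3 - <<'E'
from h import *
go(476.5,100.4,54,93)
E
```

```text
time_s: 17.3
ee_pos: [526.2, -197.0, 106.1]
ee_rot: [179.9, 0.0, 93.0]
force: [0.3, 0.7, -1.5]
gripper_width: 59.7
gripper_force: 25.0
pos [ 526.2 -197.   106.1] [1.7994e+02 3.0000e-02 9.3020e+01] t 17.3 | slide units [ 9.986 -1.131  1.737] spin units 0.003
```

```bash
python3 -m jog '{"jaw":[50,50,50,50,50,50,50,50,50,50],"slide":[[0.5,-0.057,0],[0.9,-0.102,0],[0.9,-0.102,0],[0.9,-0.102,0],[0.9,-0.102,0],[0.9,-0.102,0],[0.9,-0.102,0],[0.9,-0.102,0],[0.9,-0.102,0],[0.9,-0.102,0]],"spin":[0,0,0,0,0,0,0,0,0,0]}' >/dev/null
python3 -m jog '{"jaw":[50,50,50,50,50,50,50,50,50],"slide":[[0.9,-0.102,0],[0.486,-0.055,0.3],[0,0,0.5],[0,0,0.4],[0,0,0.2],[0,0,0.1],[0,0,0],[0,0,0],[0,0,0]],"spin":[0,0,0,0,0,0,0,0,0]}'
python3 - <<'E'
from h import *
go(476.5,100.4,52.2,93)
E
```

```text
time_s: 19.2
ee_pos: [476.7, 100.4, 60.8]
ee_rot: [179.9, -0.0, 93.0]
force: [0.9, 0.9, -1.1]
gripper_width: 59.6
gripper_force: 25.0
pos [476.7 100.4  60.8] [179.94  -0.    93.  ] t 19.2 | slide units [ 0.    -0.007  0.287] spin units -0.0
```

```bash
python3 -m jog '{"jaw":[50,50,50,50,50,50,50],"slide":[[0,0,0.08],[0,0,0.06],[0,0,0.04],[0,0,0.02],[0,0,0.01],[0,0,0],[0,0,0]],"spin":[0,0,0,0,0,0,0]}'|sed -n '2p;4p'
python3 -m jog '{"jaw":[50,50,50,50],"slide":[[0,0,0.02],[0,0,0.01],[0,0,0],[0,0,0]],"spin":[0,0,0,0]}'|sed -n '2p;4p'
python3 -m jog '{"jaw":[50,50,50,50],"slide":[[0,0,0.01],[0,0,0.01],[0,0,0],[0,0,0]],"spin":[0,0,0,0]}'|sed -n '2p;4p'
```

```text
ee_pos: [476.4, 100.5, 54.1]
force: [0.3, -0.4, -1.6]
ee_pos: [476.4, 100.4, 53.1]
force: [-0.4, 1.0, -1.0]
ee_pos: [476.4, 100.4, 52.5]
force: [-0.4, -0.6, -1.7]
```

```bash
python3 -m jog '{"jaw":[50,50,50],"slide":[[0,0,0.01],[0,0,0],[0,0,0]],"spin":[0,0,0]}'|sed -n '2p;4p'
python3 -m jog '{"jaw":[50,50,50],"slide":[[0,0,0.01],[0,0,0],[0,0,0]],"spin":[0,0,0]}'|sed -n '2p;4p'
```

```text
ee_pos: [476.4, 100.4, 52.3]
force: [-0.3, 0.7, -0.0]
ee_pos: [476.4, 100.4, 52.3]
force: [-2.2, -0.9, 5.1]
```

```bash
python3 -m jog '{"jaw":[65,70,72,72,72,72,72],"slide":[[0,0,0],[0,0,0],[0,0,-0.2],[0,0,-0.6],[0,0,-0.9],[0,0,-0.3],[0,0,0]],"spin":[0,0,0,0,0,-0.35,0]}'
python3 - <<'E'
from h import *
go(531.5,-88,80,95.8)
E
```

```text
time_s: 22.0
ee_pos: [477.7, 100.7, 113.7]
ee_rot: [179.8, -0.0, 95.8]
force: [-0.0, 0.5, -0.4]
gripper_width: 71.9
gripper_force: 0.0
pos [477.7 100.7 113.7] [ 1.7977e+02 -2.0000e-02  9.5830e+01] t 22.0 | slide units [-6.439  1.147  1.122] spin units 0.003
```

```bash
python3 -m jog '{"jaw":[65,65,65,65,65,65,65,65,65,65],"slide":[[-0.5,0.09,0],[-0.9,0.16,0],[-0.9,0.16,0],[-0.9,0.16,0],[-0.9,0.16,0],[-0.9,0.16,0],[-0.9,0.16,0.3],[-0.539,0.097,0.5],[0,0,0.32],[0,0,0]],"spin":[0,0,0,0,0,0,0,0,0,0]}' >/dev/null
python3 -m jog '{"jaw":[65,65],"slide":[[0,0,0],[0,0,0]],"spin":[0,0]}' >/dev/null
python3 - <<'E'
from h import *
np.save('w5.npy',env.camera_model("wrist"),allow_pickle=True)
snap("wrist","w5.png",(130,60,430,285),2.66)
go(531.5,-88,6,95.8)
E
```

```text
pos [530.4 -87.4  78.8] [1.7995e+02 1.0000e-02 9.5890e+01] t 23.25 | slide units [-0.023  0.033  2.427] spin units 0.011
```

View pics/w5.png

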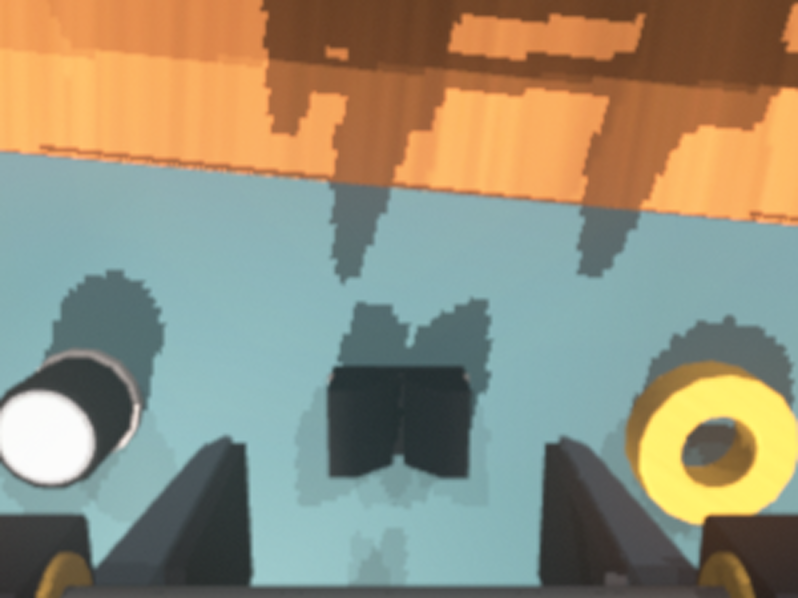

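The small V is square and centred between the fingers at (398,430). Loupe and ring are clear of the fingers.

```bash
python3 - <<'E'
from h import *
m=np.load('w5.npy',allow_pickle=True).item()
px=[(130+u/2.66,60+v/2.66) for u,v in((327,384),(471,384),(468,478),(330,478))]
r=fit(m,px,[(-20,13,29),(20,13,29),(20,-13,29),(-20,-13,29)],[531,-88,6]);print(r[0],((r[1]-[130,60])*2.66).round())
E
python3 -m jog '{"jaw":[65,65,65,65,65,65],"slide":[[-0.02,0.02,0.6],[0,0,0.9],[0,0,0.6],[0,0,0.22],[0,0,0.1],[0,0,0]],"spin":[0,0,0,0,0,0]}'|sed -n '2p;4p'
python3 -m jog '{"jaw":[30,30,30,30,30,30,30],"slide":[[0,0,0],[0,0,0],[0,0,0],[0,0,0],[0,0,0],[0,0,0],[0,0,0]],"spin":[0,0,0,0,0,0,0]}' 25
```

```text
[532.25043453 -87.18051598   6.01011665] [[327. 387.]
 [471. 387.]
 [469. 474.]
 [329. 474.]]
ee_pos: [531.4, -88.6, 6.3]
force: [0.1, 0.4, -0.4]
time_s: 24.55
ee_pos: [531.2, -88.9, 6.2]
ee_rot: [180.0, 0.0, 95.8]
force: [0.2, -0.1, 5.8]
gripper_width: 40.0
gripper_force: 25.0
```

```bash
python3 -m jog '{"jaw":[30,30,30,30,30,30,30],"slide":[[0,0,-0.2],[0,0,-0.5],[0,0,-0.9],[0,0,-0.9],[0,0,-0.9],[0,0,0],[0,0,0]],"spin":[0,0,0,0,0,0.35,0]}'
python3 - <<'E'
from h import *
go(476.5,98.4,75,93)
E
```

```text
time_s: 25.25
ee_pos: [530.8, -88.8, 108.3]
ee_rot: [180.0, 0.0, 93.0]
force: [-0.1, 0.4, -1.7]
gripper_width: 40.3
gripper_force: 25.0
pos [530.8 -88.8 108.3] [1.7996e+02 1.0000e-02 9.3030e+01] t 25.25 | slide units [ 6.326 -1.478  1.108] spin units 0.004
```

```bash
python3 -m jog '{"jaw":[30,30,30,30,30,30,30,30,30,30],"slide":[[0.5,-0.117,0],[0.9,-0.21,0],[0.9,-0.21,0],[0.9,-0.21,0],[0.9,-0.21,0],[0.9,-0.21,0],[0.9,-0.21,0],[0.426,-0.101,0.5],[0,0,0.4],[0,0,0.2]],"spin":[0,0,0,0,0,0,0,0,0,0]}' >/dev/null
python3 -m jog '{"jaw":[30,30,30],"slide":[[0,0,0],[0,0,0],[0,0,0]],"spin":[0,0,0]}'
python3 - <<'E'
from h import *
go(476.5,98.4,64.2,93)
E
```

```text
time_s: 26.55
ee_pos: [477.0, 98.3, 75.1]
ee_rot: [179.9, -0.0, 93.0]
force: [0.3, -0.1, -1.1]
gripper_width: 39.7
gripper_force: 25.0
pos [477.   98.3  75.1] [179.95  -0.    93.  ] t 26.55 | slide units [ 0.005 -0.016  0.365] spin units 0.0
```

```bash
python3 -m jog '{"jaw":[30,30,30,30,30,30,30],"slide":[[0,-0.015,0.12],[0,0,0.1],[0,0,0.05],[0,0,0.02],[0,0,0.01],[0,0,0],[0,0,0]],"spin":[0,0,0,0,0,0,0]}'|sed -n '2p;4p'
python3 -m jog '{"jaw":[30,30,30,30],"slide":[[0,0,0.02],[0,0,0.01],[0,0,0],[0,0,0]],"spin":[0,0,0,0]}'|sed -n '2p;4p'
python3 -m jog '{"jaw":[30,30,30],"slide":[[0,0,0.015],[0,0,0],[0,0,0]],"spin":[0,0,0]}'|sed -n '2p;4p'
```

```text
ee_pos: [476.2, 98.4, 65.8]
force: [1.1, 1.0, -1.9]
ee_pos: [476.1, 98.4, 64.8]
force: [0.1, 0.4, -2.2]
ee_pos: [476.1, 98.4, 64.4]
force: [0.1, 0.9, -1.9]
```

```bash
python3 -m jog '{"jaw":[30,30,30],"slide":[[0,0,0.01],[0,0,0],[0,0,0]],"spin":[0,0,0]}'|sed -n '2p;4p'
python3 -m jog '{"jaw":[30,30,30],"slide":[[0,0,0.01],[0,0,0],[0,0,0]],"spin":[0,0,0]}'|sed -n '2p;4p'
```

```text
ee_pos: [476.2, 98.4, 64.2]
force: [-1.6, -0.6, 0.6]
ee_pos: [476.2, 98.4, 64.2]
force: [-2.4, 0.4, 6.3]
```

Contact. Release, rise, and check the three pieces from above.

```bash
python3 -m jog '{"jaw":[48,52,55,60,70,91,91,91,91],"slide":[[0,0,0],[0,0,0],[0,0,-0.2],[0,0,-0.6],[0,0,-0.9],[0.5,0,-0.7],[0.8,0,-0.4],[0.2,0,0],[0,0,0]],"spin":[0,0,0,0,0,0,0,0,0]}' >/dev/null
python3 -m jog '{"jaw":[91,91],"slide":[[0,0,0],[0,0,0]],"spin":[0,0]}' |sed -n '1,2p'
python3 - <<'E'
from h import *
np.save('w6.npy',env.camera_model("wrist"),allow_pickle=True)
snap("wrist","w6.png",(130,30,430,285),2.35)
go(520,-330,150,6.5)
E
```

```text
time_s: 29.65
ee_pos: [473.2, 142.5, 146.9]
pos [473.3 142.5 147. ] [-1.799e+02  4.000e-02  9.299e+01] t 29.7 | slide units [-15.81    0.733  -0.1  ] spin units 10.811
```

View pics/w6.png

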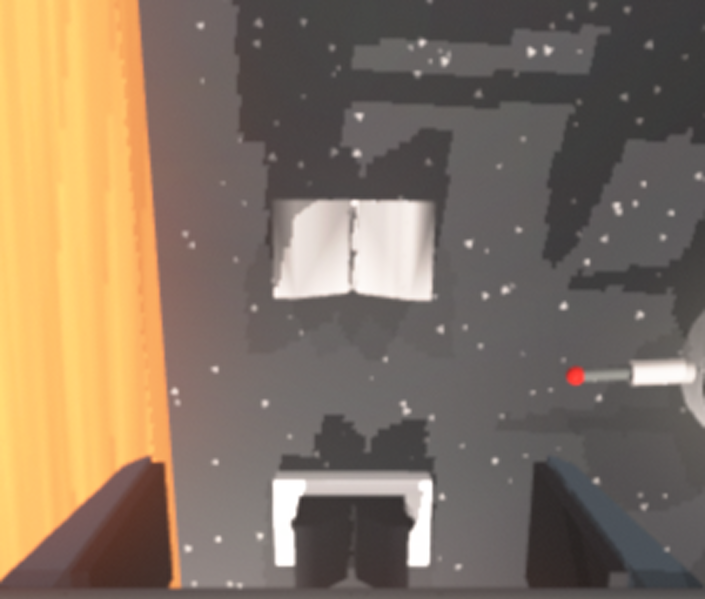

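Both vees line up: big V vertex at u=353, small V at u=351, with the small V central on the parallel. Plunger tip is at (575,377) and the shank's far end at (690,372).

Run:
```python
from h import *
m=np.load('w6.npy',allow_pickle=True).item()
f=lambda u,v,z:p2w(m,130+u/2.35,30+v/2.35,z)[:2]
a=f(575,377,85)
for u,v in((632,374),(690,372)):
    b=f(u,v,85);print('tip',a.round(1),b.round(1),np.degrees(np.arctan2(*(b-a)[::-1])).round(2))
e=[f(137,0,50),f(179,570,50)];d=e[0]-e[1];print('plate edge',np.degrees(np.arctan2(-d[0],d[1])))
Q=lambda L:[(130+u/2.35,30+v/2.35) for u,v in L]
r=fit(m,Q([(272,201),(435,201),(433,299),(275,299)]),[(-25,15,83),(25,15,83),(25,-15,83),(-25,-15,83)],[471,205,3]);print('big',r[0].round(1),((r[1]-[130,30])*2.35).round().tolist())
print('par corners',f(274,479,60),f(432,478,60),'bottom',f(285,565,60),f(430,565,60))
# plunger subpixel via bright/red pixels
im=cv2.imread('pics/w6.png').astype(int);red=(im[:,:,2]>150)&(im[:,:,1]<80)
ys,xs=np.nonzero(red[340:410,540:620]);print('red',xs.mean()+540,ys.mean()+340)
for x in range(635,690,10):
    col=im[340:410,x].sum(1);w=np.clip(col-400,0,None);print(x,(w*np.arange(340,410)).sum()/w.sum(),end=' ')
```

```text
tip [546.4 167.8] [564.8 169.8] 6.21
tip [546.4 167.8] [583.5 171.5] 5.67
plate edge 3.157375180717284
big [472.1 204.1   3.2] [[273.0, 201.0], [435.0, 201.0], [432.0, 299.0], [275.0, 299.0]]
par corners [447.02254848 116.75270288] [506.38543391 120.39018213] bottom [452.21340819  81.01729571] [508.7038294   84.11568993]
red 574.5165289256198 375.39256198347107
635 374.21769798012184 645 373.8106004991925 655 373.43917645353054 665 373.28184511214556 675 372.4198815200116 685 376.66037032434446
```

```bash
python3 -m jog '{"jaw":[91,91,91,91,91,91,91,91,91,91],"slide":[[-0.6,0.03,0],[-0.95,0.044,0],[-0.95,0.044,0],[-0.95,0.044,0],[-0.95,0.044,0],[-0.95,0.044,0],[-0.95,0.044,0],[-0.95,0.044,0],[-0.95,0.044,0],[-0.95,0.044,0]],"spin":[0,0,0,0,0,0,0,0,0,0]}' >/dev/null
python3 -m jog '{"jaw":[91,91,91,91,91,91,91,91,91],"slide":[[-0.95,0.044,0],[-0.95,0.044,0],[-0.95,0.044,0],[-0.95,0.044,0],[-0.95,0.044,0],[-0.95,0.044,0],[-0.7,0.03,0],[-0.26,0.01,0],[0,0,0]],"spin":[0,0,0,0,0,0,0,0,0]}' >/dev/null
python3 -m jog '{"jaw":[80,80,80,80,80,80,80,80,80,80],"slide":[[0,0,0],[0,0,0],[0,0,0],[0,0,0],[0,0,0],[0,0,0],[0,0,0],[0,0,0],[0,0,0],[0,0,0]],"spin":[0.983,0.983,0.983,0.983,0.983,0.983,0.983,0.983,0.983,0.983]}' >/dev/null
python3 -m jog '{"jaw":[80,80,80,80],"slide":[[0,0,0],[0,0,0],[0,0,0],[0,0,0]],"spin":[0.98,0,0,0]}' >/dev/null
python3 - <<'E'
from h import *
np.save('w7.npy',env.camera_model("wrist"),allow_pickle=True)
snap("wrist","w7.png",(140,30,420,285),2.35)
go(520,-328,150,6.5)
E
```

```text
pos [ 520.6 -328.8  147.8] [-179.99    0.      6.65] t 33.05 | slide units [-0.018 -0.029 -0.073] spin units 0.019
```

View pics/w7.png

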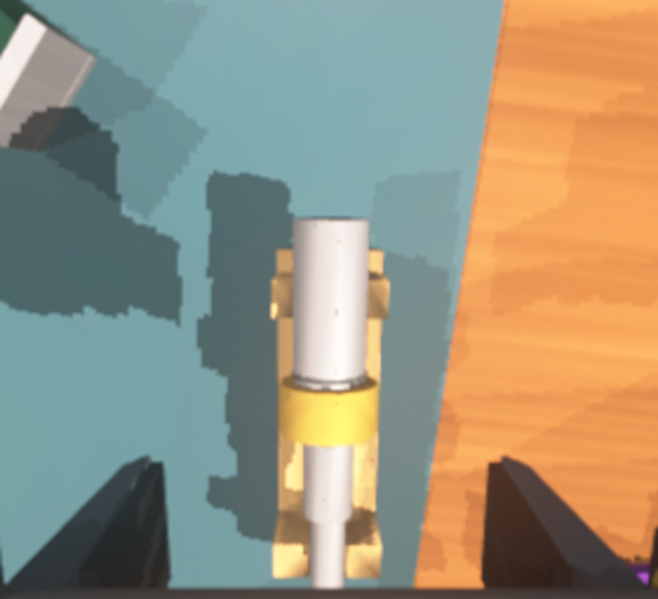

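The spindle lies along the image between the fingers: thick end mid (330,218), brass collar (329,388–446 along its top line), thin journal (327,575). The two cradle posts are clear of the collar.

Run:
```python
from h import *
m=np.load('w7.npy',allow_pickle=True).item()
f=lambda u,v,z:p2w(m,140+u/2.35,30+v/2.35,z)[:2]
a,b=f(329,388,66),f(329,446,66);print('collar',a.round(1),b.round(1),np.linalg.norm(a-b),((a+b)/2).round(1))
t=f(330.5,218,61);n=f(327,560,54);print('end',t.round(1),n.round(1),'yaw',np.degrees(np.arctan2(*(t-n)[::-1])),'end-collar',np.linalg.norm(t-(a+b)/2))
c=(a+b)/2;go(c[0],c[1],28,6.9)
```

```text
collar [ 534.5 -329.3] [ 512.8 -331.9] 21.834849363929177 [ 523.6 -330.6]
end [ 592.6 -322.9] [ 460.7 -337.4] yaw 6.2845462365884455 end-collar 69.37495660770239
pos [ 520.6 -328.8  147.8] [-179.99    0.      6.65] t 33.05 | slide units [0.092 0.073 3.994] spin units -0.031
```

```bash
python3 -m jog '{"jaw":[64,64,64,64,64,64,64,64],"slide":[[0.06,0.05,0.5],[0,0,0.9],[0,0,0.9],[0,0,0.9],[0,0,0.5],[0,0,0.2],[0,0,0.09],[0,0,0]],"spin":[0.03,0,0,0,0,0,0,0]}'|sed -n '2p;4p'
python3 -m jog '{"jaw":[25,25,25,25,25,25,25,25,25],"slide":[[0,0,0],[0,0,0],[0,0,0],[0,0,0],[0,0,0],[0,0,0],[0,0,0],[0,0,0],[0,0,0]],"spin":[0,0,0,0,0,0,0,0,0]}' 40
```

```text
ee_pos: [523.0, -330.7, 28.6]
force: [-0.1, -0.4, -0.6]
time_s: 34.75
ee_pos: [522.7, -329.6, 28.6]
ee_rot: [-179.9, -0.0, 6.3]
force: [-0.6, 5.8, 5.3]
gripper_width: 36.9
gripper_force: 40.0
```

```bash
python3 -m jog '{"jaw":[25,25,25,25,25],"slide":[[0,0,-0.1],[0,0,-0.2],[0,0,-0.3],[0,0,0],[0,0,0]],"spin":[0,0,0,0,0]}'
python3 -m jog '{"jaw":[25,25,25,25,25,25,25,25],"slide":[[0,0,-0.4],[0,0,-0.7],[0,0,-0.8],[0,0,-0.8],[0,0,-0.5],[0,0,-0.2],[0,0,0],[0,0,0]],"spin":[0,0,0,0,0,0,0,0]}'
```

```text
time_s: 35.25
ee_pos: [522.7, -330.8, 46.3]
ee_rot: [180.0, -0.0, 6.3]
force: [-0.1, 0.2, -5.9]
gripper_width: 37.5
gripper_force: 40.0
time_s: 36.05
ee_pos: [522.0, -330.1, 147.3]
ee_rot: [-179.9, 0.1, 6.3]
force: [0.1, 1.2, -5.3]
gripper_width: 37.1
gripper_force: 40.0
```

Held (5.5 N weight, collar in the pads). Turn by +86.7° and carry.

```bash
python3 -m jog '{"jaw":[25,25,25,25,25,25,25,25,25,25],"slide":[[0,0,0],[0,0,0],[0,0,0],[0,0,0],[0,0,0],[0,0,0],[0,0,0],[0,0,0],[0,0,0],[0,0,0]],"spin":[-0.4,-0.7,-0.8,-0.8,-0.8,-0.8,-0.8,-0.8,-0.8,-0.8]}' >/dev/null
python3 -m jog '{"jaw":[25,25,25,25,25,25,25],"slide":[[0,0,0],[0,0,0],[0,0,0],[0,0,0],[0,0,0],[0,0,0],[0,0,0]],"spin":[-0.8,-0.8,-0.8,-0.54,-0.2,0,0]}'
python3 - <<'E'
from h import *
go(473.4,165,112,93)
E
```

```text
time_s: 37.75
ee_pos: [522.4, -330.3, 147.6]
ee_rot: [-180.0, -0.0, 91.4]
force: [-0.6, 0.4, -5.8]
gripper_width: 37.0
gripper_force: 40.0
pos [ 522.4 -330.3  147.6] [-1.7996e+02 -3.0000e-02  9.1370e+01] t 37.75 | slide units [16.545 -1.24   1.185] spin units -0.204
```

```bash
python3 -m jog '{"jaw":[25,25,25,25,25,25,25,25,25,25],"slide":[[0,0,0],[0.4,-0.02,0],[0.7,-0.03,0],[0.85,-0.04,0],[0.85,-0.04,0],[0.85,-0.04,0],[0.85,-0.04,0],[0.85,-0.04,0],[0.85,-0.04,0],[0.85,-0.04,0]],"spin":[-0.2,0,0,0,0,0,0,0,0,0]}' >/dev/null
python3 -m jog '{"jaw":[25,25,25,25,25,25,25,25,25,25],"slide":[[0.85,-0.04,0],[0.85,-0.04,0],[0.85,-0.04,0],[0.85,-0.04,0],[0.85,-0.04,0],[0.85,-0.04,0],[0.85,-0.04,0],[0.85,-0.04,0],[0.85,-0.04,0],[0.85,-0.04,0]],"spin":[0,0,0,0,0,0,0,0,0,0]}' >/dev/null
python3 -m jog '{"jaw":[25,25,25,25,25,25,25],"slide":[[0.6,-0.02,0],[0.4,-0.01,0],[0.02,0,0.4],[0,0,0.5],[0,0,0.28],[0,0,0],[0,0,0]],"spin":[0,0,0,0,0,0,0]}'
python3 - <<'E'
from h import *
np.save('w8.npy',env.camera_model("wrist"),allow_pickle=True)
snap("wrist","w8.png",(160,40,420,285),2.4)
go(473.4,165,75,93)
E
```

```text
time_s: 40.45
ee_pos: [473.7, 164.3, 112.6]
ee_rot: [-180.0, 0.0, 93.0]
force: [0.4, 0.2, -5.8]
gripper_width: 37.2
gripper_force: 40.0
pos [474.1 164.4 113. ] [179.95  -0.    92.99] t 40.5 | slide units [ 0.02  -0.022  1.266] spin units -0.001
```

View pics/w8.png

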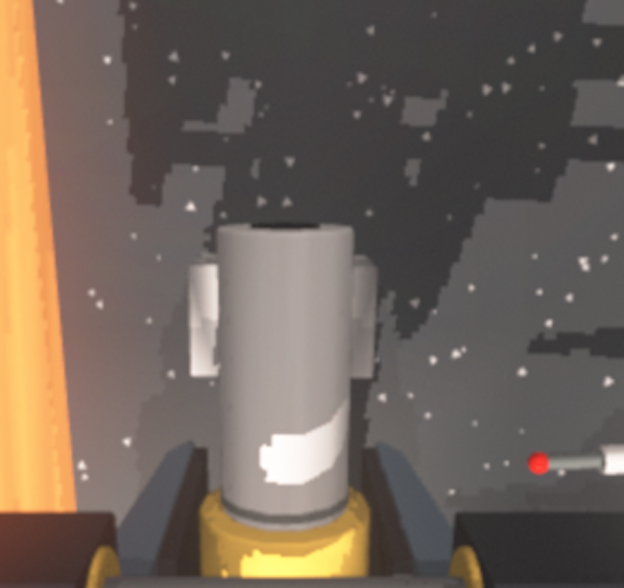

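The spindle hangs straight along the vees above the big V. Thick end is at (286,228), the collar's near edge along its top line at (286,523), and the plunger tip at (539,463).

Run:
```python
from h import *
m=np.load('w8.npy',allow_pickle=True).item()
f=lambda u,v,z:p2w(m,160+u/2.4,40+v/2.4,z)[:2]
z=113+18.4
print('collar edge',f(286,523,z+19).round(1),'thick end',f(286,232,z+14).round(1),'tip',f(539,463,85).round(1),'edge sides z axis',f(200,498,z).round(1),f(369,496,z).round(1))
Q=lambda L:[(160+u/2.4,40+v/2.4) for u,v in L]
print('bigV',f(190,265,83),f(377,260,83),f(191,377,83),f(374,377,83))
```

```text
collar edge [474.2 177.6] thick end [471.2 232.8] tip [546.7 168.2] edge sides z axis [455.5 173.4] [492.6 175.8]
bigV [446.60928525 218.41359637] [496.08134503 222.36518325] [447.44871404 187.63402071] [498.0694156  190.33751028]
```

Collar is on the plunger line within about 1 mm, and the axis is over the vees within about 0.7 mm. Lowering.

```bash
python3 -m jog '{"jaw":[25,25,25,25,25,25,25],"slide":[[0,-0.02,0.3],[0,0,0.5],[0,0,0.4],[0,0,0.17],[0,0,0.06],[0,0,0],[0,0,0]],"spin":[0,0,0,0,0,0,0]}' |sed -n '2p;4p'
python3 -m jog '{"jaw":[25,25,25,25,25],"slide":[[0,0,0.03],[0,0,0.02],[0,0,0.01],[0,0,0],[0,0,0]],"spin":[0,0,0,0,0]}' |sed -n '2p;4p'
python3 -m jog '{"jaw":[25,25,25],"slide":[[0,0,0.01],[0,0,0],[0,0,0]],"spin":[0,0,0]}' |sed -n '2p;4p'
```

```text
ee_pos: [473.5, 164.9, 70.2]
force: [0.2, -0.2, -5.9]
ee_pos: [473.0, 164.7, 68.0]
force: [-0.1, -0.3, -6.0]
ee_pos: [473.0, 164.7, 67.7]
force: [-0.2, 0.2, -5.8]
```

```bash
python3 -m jog '{"jaw":[25,25,25,25],"slide":[[0,0,0.01],[0,0,0.01],[0,0,0],[0,0,0]],"spin":[0,0,0,0]}' |sed -n '2p;4p'
python3 -m jog '{"jaw":[25,25,25],"slide":[[0,0,0.01],[0,0,0],[0,0,0]],"spin":[0,0,0]}' |sed -n '2p;4p'
python3 -m jog '{"jaw":[25,25,25],"slide":[[0,0,0.01],[0,0,0],[0,0,0]],"spin":[0,0,0]}' |sed -n '2p;4p'
```

```text
ee_pos: [473.0, 164.7, 67.1]
force: [0.3, -0.2, -5.9]
ee_pos: [473.1, 164.7, 66.8]
force: [-0.0, 0.0, -6.0]
ee_pos: [473.1, 164.7, 66.7]
force: [-0.1, 0.0, -2.9]
```

```bash
python3 -m jog '{"jaw":[25,25,25],"slide":[[0,0,0.008],[0,0,0],[0,0,0]],"spin":[0,0,0]}' |sed -n '2p;4p'
python3 -m jog '{"jaw":[25,25,25],"slide":[[0,0,0.005],[0,0,0],[0,0,0]],"spin":[0,0,0]}' |sed -n '2p;4p'
```

```text
ee_pos: [473.1, 164.7, 66.7]
force: [-1.6, -1.0, 1.5]
ee_pos: [473.1, 164.8, 66.6]
force: [-2.1, -0.1, 5.5]
```

Seated. Release gently.

```bash
python3 -m jog '{"jaw":[25,25,25],"slide":[[0,0,0],[0,0,0],[0,0,0]],"spin":[0,0,0]}' 6 |sed -n '2p;4,6p'
python3 -m jog '{"jaw":[42,46,50,52,52,52],"slide":[[0,0,0],[0,0,0],[0,0,0],[0,0,0],[0,0,0],[0,0,0]],"spin":[0,0,0,0,0,0]}' |sed -n '2p;4,6p'
python3 -m jog '{"jaw":[52,52,52,52,60,60,60,60],"slide":[[0,0,-0.1],[0,0,-0.3],[0,0,-0.6],[0,0,-0.9],[0,0,-0.8],[0,0,-0.3],[0,0,0],[0,0,0]],"spin":[0,0,0,0,0,0,0,0]}'
python3 - <<'E'
from h import *
np.save('w9.npy',env.camera_model("wrist"),allow_pickle=True)
snap("wrist","w9.png")
m=np.load('w1.npy',allow_pickle=True).item()
q=lambda L:[(150+u/3,75+v/3) for u,v in L]
r=fit(m,q([(652,303),(748,362),(730,502)]),[(-24,-22,10),(-24,22,10),(24,22,58)],[629,-193,-120]);print('angle',r[0],((r[1]-[150,75])*3).round().tolist())
go(r[0][0],r[0][1],130,r[0][2]+180)
E
```

```text
ee_pos: [473.1, 164.8, 66.4]
force: [-3.0, -0.7, 6.3]
gripper_width: 37.6
gripper_force: 6.0
ee_pos: [473.1, 164.7, 66.0]
force: [-1.0, 0.4, 0.0]
gripper_width: 52.1
gripper_force: 0.0
time_s: 45.3
ee_pos: [472.4, 164.5, 155.4]
ee_rot: [-179.9, 0.0, 93.0]
force: [0.3, -0.5, -0.0]
gripper_width: 60.0
gripper_force: 0.0
angle [ 635.23244933 -193.80018388 -116.6301197 ] [[651.0, 303.0], [753.0, 356.0], [728.0, 516.0]]
pos [472.2 164.4 155. ] [-1.7988e+02  4.0000e-02  9.3030e+01] t 45.35 | slide units [-12.212   4.796   0.834] spin units 3.708
```

```bash
python3 -m jog '{"jaw":[75,75,75,75,75,75,75,75,75,75],"slide":[[-0.5,0.2,0],[-0.9,0.35,0],[-0.9,0.35,0],[-0.9,0.35,0],[-0.9,0.35,0],[-0.9,0.35,0],[-0.9,0.35,0],[-0.9,0.35,0],[-0.9,0.35,0],[-0.9,0.35,0]],"spin":[0,0,0,0,0,0,0,0,0,0]}' >/dev/null
python3 -m jog '{"jaw":[75,75,75,75,75,75,75,75,75,75],"slide":[[-0.9,0.35,0],[-0.9,0.35,0],[-0.9,0.35,0],[-0.7,0.3,0.1],[-0.21,0.1,0.2],[0,0,0],[0,0,0],[0,0,0],[0,0,0],[0,0,0]],"spin":[0,0,0,0,0,0.97,0.97,0.97,0.97,0]}' >/dev/null
python3 -m jog '{"jaw":[75,75],"slide":[[0,0,0],[0,0,0]],"spin":[0,0]}' >/dev/null
python3 - <<'E'
from h import *
np.save('w10.npy',env.camera_model("wrist"),allow_pickle=True)
snap("wrist","w10.png",(140,30,420,285),2.35)
go(633,-193,30,62)
E
```

```text
pos [ 635.9 -193.1  146.8] [-1.7996e+02  1.0000e-02  6.2090e+01] t 47.6 | slide units [-0.042 -0.089  3.892] spin units 0.011
```

View pics/w10.png

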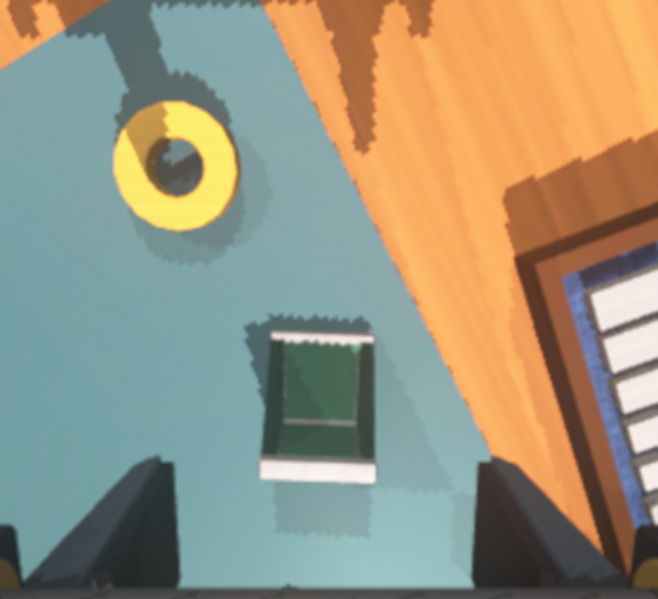

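The angle plate sits square to the fingers. The ground upright's top edge runs (260,479) to (376,482) toward the robot side, and the foot end runs (270,333) to (373,336), so its yaw is about -118°. The gauge box is on the right, so I'll check clearance there.

Run:
```python
from h import *
m=np.load('w10.npy',allow_pickle=True).item()
Q=lambda L:[(140+u/2.35,30+v/2.35) for u,v in L]
r=fit(m,Q([(260,479),(376,482),(376,461),(262,459),(270,333),(373,336)]),[(24,-22,58),(24,22,58),(16,22,58),(16,-22,58),(-24,-22,10),(-24,22,10)],[635,-193,-118]);print(r[0].round(2),((r[1]-[140,30])*2.35).round().tolist())
go(r[0][0],r[0][1],20,r[0][2]+180)
T=env.camera_model("top");S=env.camera_model("side")
for z in (30,60):
  for n,c,u,v in(('TBL',T,443,215),('TBR',T,560,228),('Scorner',S,281,222),('Sright',S,348,150),('Sleft',S,215,210)): print(z,n,p2w(c,u/1.4,v/1.4,z).round(0)[:2],end=' ')
  for u,v in((517,257),(600,520)): print('wrist',p2w(m,140+u/2.35,30+v/2.35,z).round(0)[:2],end=' ')
  print()
```

```text
[ 634.25 -193.62 -119.15] [[260.0, 480.0], [376.0, 482.0], [377.0, 462.0], [260.0, 460.0], [270.0, 332.0], [374.0, 334.0]]
pos [ 635.9 -193.1  146.8] [-1.7996e+02  1.0000e-02  6.2090e+01] t 47.6 | slide units [-0.04  -0.042  4.226] spin units 0.155
30 TBL [ 723. -185.] 30 TBR [ 702. -430.] 30 Scorner [ 733. -194.] 30 Sright [ 686. -414.] 30 Sleft [ 859. -185.] wrist [ 728. -178.] wrist [ 715. -296.] 
60 TBL [ 711. -184.] 60 TBR [ 691. -423.] 60 Scorner [ 718. -169.] 60 Sright [ 672. -382.] 60 Sleft [ 840. -160.] wrist [ 722. -173.] wrist [ 711. -278.]
```

Box edge is at about x=720 and roughly 45 mm tall, while the gripper body stays above z≈93, so it's clear. Descend and grip.

```bash
python3 -m jog '{"jaw":[66,66,66,66,66,66,66,66,66],"slide":[[-0.174,-0.043,0.4],[0,0,0.8],[0,0,0.9],[0,0,0.9],[0,0,0.8],[0,0,0.4],[0,0,0.17],[0,0,0.06],[0,0,0]],"spin":[0.14,0,0,0,0,0,0,0,0]}'|sed -n '2,4p'
python3 -m jog '{"jaw":[34,34,34,34,34,34,34],"slide":[[0,0,0],[0,0,0],[0,0,0],[0,0,0],[0,0,0],[0,0,0],[0,0,0]],"spin":[0,0,0,0,0,0,0]}' 30
python3 - <<'E'
from h import *
go(632.3,-197.1,14,61)
E
```

```text
ee_pos: [633.2, -197.7, 15.0]
ee_rot: [179.9, -0.0, 60.9]
force: [-0.0, 0.7, 0.3]
time_s: 49.2
ee_pos: [632.3, -197.4, 14.8]
ee_rot: [-180.0, 0.0, 60.9]
force: [-2.2, 0.5, 6.3]
gripper_width: 43.8
gripper_force: 30.0
pos [ 632.3 -197.4   14.8] [-179.99    0.     60.87] t 49.2 | slide units [ 0.007 -0.006  0.027] spin units -0.017
```

```bash
python3 -m jog '{"jaw":[34,34,34,34,34,34,34,34,34,34],"slide":[[0,0,-0.2],[0,0,-0.6],[0,0,-0.9],[0,0,-0.9],[0,0,-0.9],[0,0,-0.9],[0,0,-0.8],[0,0,-0.3],[0,0,0],[0,0,0]],"spin":[0,0,0,0,0,0,0,0,-0.5,-0.9]}' >/dev/null
python3 -m jog '{"jaw":[34,34,34,34,34],"slide":[[0,0,0],[0,0,0],[0,0,0],[0,0,0],[0,0,0]],"spin":[-0.9,-0.9,-0.816,0,0]}'
python3 - <<'E'
from h import *
go(468.1,259.5,180,93)
im=cv2.imread('pics/w9.png').astype(int)
m=np.load('w9.npy',allow_pickle=True).item()
u0,v0=w2p(m,(469.5,234.5,84.8+14)); print('pred end px',u0,v0)
c=int(round(u0))
print([ (v,int(im[v,c-3:c+4].sum(2).mean()//3)) for v in range(int(v0)-14,int(v0)+14)])
E
```

```text
time_s: 50.7
ee_pos: [632.3, -197.4, 178.2]
ee_rot: [-179.9, -0.0, 92.9]
force: [0.0, 1.0, -1.5]
gripper_width: 43.8
gripper_force: 30.0
pos [ 632.3 -197.4  178.2] [-1.7992e+02 -3.0000e-02  9.2860e+01] t 50.7 | slide units [15.483 -4.706 -0.06 ] spin units -0.017
pred end px 278.5807440333809 125.32944834054643Traceback (most recent call last):
  File "<stdin>", line 7, in <module>
    return umr_sum(a, axis, dtype, out, keepdims, initial, where)
numpy.exceptions.AxisError: axis 2 is out of bounds for array of dimension 2
```

```bash
python3 - <<'E'
from h import *
im=cv2.imread('pics/w9.png').astype(int)
m=np.load('w9.npy',allow_pickle=True).item()
print([(v,int(im[v,276:282].mean())) for v in range(112,142)])
for v in (122,124,126,128,130,132): print(v,p2w(m,278.6,v,98.8).round(1))
# axis lateral: silhouette centres along thick journal (row, left/right edges)
for v in (140,160,180):
    g=np.abs(np.diff(im[v,240:320].mean(1)));print(v,(np.argsort(g)[-6:]+240).tolist())
E
python3 -m jog '{"jaw":[34,34,34,34,34,34,34,34,34,34],"slide":[[0.5,-0.15,0],[0.9,-0.273,0],[0.9,-0.273,0],[0.9,-0.273,0],[0.9,-0.273,0],[0.9,-0.273,0],[0.9,-0.273,0],[0.9,-0.273,0],[0.9,-0.273,0],[0.9,-0.273,0]],"spin":[0,0,0,0,0,0,0,0,0,0]}' >/dev/null
python3 -m jog '{"jaw":[34,34,34,34,34,34,34,34,34,34],"slide":[[0.9,-0.273,0],[0.9,-0.273,0],[0.9,-0.273,0],[0.9,-0.273,0],[0.9,-0.273,0],[0.9,-0.273,0],[0.9,-0.273,0],[0.58,-0.188,0],[0,0,0],[0,0,0]],"spin":[-0.017,0,0,0,0,0,0,0,0,0]}'
python3 - <<'E'
from h import *
go(468.1,262,75,93)
E
```

```text
[(112, 70), (113, 71), (114, 71), (115, 71), (116, 72), (117, 72), (118, 72), (119, 73), (120, 75), (121, 82), (122, 89), (123, 92), (124, 82), (125, 68), (126, 79), (127, 149), (128, 188), (129, 226), (130, 242), (131, 246), (132, 246), (133, 246), (134, 246), (135, 246), (136, 246), (137, 246), (138, 246), (139, 246), (140, 246), (141, 246)]
122 [469.4 236.8  98.8]
124 [469.5 235.4  98.8]
126 [469.5 234.   98.8]
128 [469.6 232.7  98.8]
130 [469.7 231.3  98.8]
132 [469.8 229.9  98.8]
140 [294, 296, 299, 297, 273, 272]
160 [297, 247, 311, 264, 265, 298]
180 [260, 296, 297, 246, 247, 310]
time_s: 52.7
ee_pos: [466.1, 258.9, 179.2]
ee_rot: [-180.0, 0.0, 93.2]
force: [0.1, 0.3, -2.7]
gripper_width: 44.0
gripper_force: 30.0
pos [466.1 258.9 179.2] [-1.800e+02  3.000e-02  9.318e+01] t 52.7 | slide units [0.1   0.072 3.473] spin units 0.022
```

```bash
python3 -m jog '{"jaw":[34,34,34,34,34,34,34,34,34],"slide":[[0.08,0.07,0.3],[0,0,0.7],[0,0,0.8],[0,0,0.8],[0,0,0.5],[0,0,0.27],[0,0,0.1],[0,0,0],[0,0,0]],"spin":[0.022,0,0,0,0,0,0,0,0]}'
python3 - <<'E'
from h import *
go(468.1,259.4,62.7,93)
E
```

```text
time_s: 53.6
ee_pos: [469.5, 261.4, 75.8]
ee_rot: [179.9, -0.0, 92.9]
force: [-0.0, 0.3, -2.6]
gripper_width: 43.9
gripper_force: 30.0
pos [469.5 261.4  75.8] [ 1.7991e+02 -4.0000e-02  9.2930e+01] t 53.6 | slide units [-0.065 -0.051  0.438] spin units -0.008
```

```bash
python3 -m jog '{"jaw":[34,34,34,34,34,34,34],"slide":[[-0.065,-0.045,0.15],[0,0,0.12],[0,0,0.06],[0,0,0.03],[0,0,0.01],[0,0,0],[0,0,0]],"spin":[0,0,0,0,0,0,0]}'|sed -n '2,4p'
python3 -m jog '{"jaw":[34,34,34,34],"slide":[[0,0,0.02],[0,0,0.01],[0,0,0],[0,0,0]],"spin":[0,0,0,0]}'|sed -n '2p;4p'
```

```text
ee_pos: [467.7, 259.3, 64.1]
ee_rot: [180.0, 0.0, 93.0]
force: [0.0, -0.2, -2.6]
ee_pos: [467.6, 259.3, 63.1]
force: [-0.3, 0.4, -3.0]
```

```bash
python3 -m jog '{"jaw":[34,34,34],"slide":[[0,0.01,0.01],[0,0,0],[0,0,0]],"spin":[0,0,0]}'|sed -n '2p;4p'
python3 -m jog '{"jaw":[34,34,34],"slide":[[0,0,0.01],[0,0,0],[0,0,0]],"spin":[0,0,0]}'|sed -n '2p;4p'
python3 -m jog '{"jaw":[34,34,34],"slide":[[0,0,0.007],[0,0,0],[0,0,0]],"spin":[0,0,0]}'|sed -n '2p;4p'
```

```text
ee_pos: [467.9, 259.3, 62.8]
force: [-0.8, 0.5, -1.9]
ee_pos: [467.9, 259.3, 62.8]
force: [-0.5, -0.1, 2.7]
ee_pos: [467.9, 259.3, 62.8]
force: [-1.5, -1.5, 5.5]
```

Contact. Release, rise, and take the check picture.

```bash
python3 -m jog '{"jaw":[48,52,56,56,56,56,56,56,56,56],"slide":[[0,0,0],[0,0,0],[0,0,0],[0,0,-0.1],[0,0,-0.3],[0,0,-0.7],[0,0,-0.9],[0,0,-0.9],[0,0,-0.9],[0,0,-0.5]],"spin":[0,0,0,0,0,0,0,0,0,0]}'|sed -n '2p;4,6p'
python3 -m jog '{"jaw":[91,91,91,91,91,91,91],"slide":[[-0.6,0,0],[-0.9,0,0],[-0.9,0,0],[-0.6,0,0],[0,0,0],[0,0,0],[0,0,0]],"spin":[0,0,0,0,0,0,0]}'
python3 - <<'E'
from h import *
np.save('w11.npy',env.camera_model("wrist"),allow_pickle=True)
snap("wrist","w11.png",(130,30,430,285),2.35)
E
```

```text
ee_pos: [468.9, 259.8, 194.5]
force: [0.7, -1.1, 0.5]
gripper_width: 56.1
gripper_force: 0.0
time_s: 57.3
ee_pos: [472.7, 170.1, 191.6]
ee_rot: [180.0, -0.0, 93.0]
force: [-0.8, -0.8, -0.5]
gripper_width: 90.9
gripper_force: 0.0
```

View pics/w11.png

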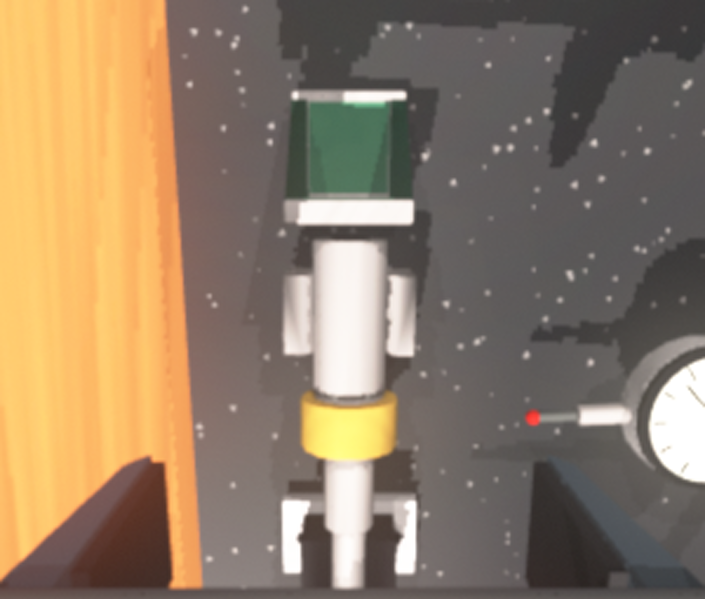

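The picture shows everything in place: angle plate face edge at (349,223), thick end (349,240), collar along its top line (349,402–458) opposite the tip (533,418). Last, the gap and alignment in numbers.

Run:
```python
from h import *
m=np.load('w11.npy',allow_pickle=True).item()
f=lambda u,v,z:p2w(m,130+u/2.35,30+v/2.35,z)[:2]
L,R=f(285,223,106),f(413,222,106);print('face top',L.round(1),R.round(1),'len',np.linalg.norm(R-L).round(1),'yaw',np.degrees(np.arctan2(*(R-L)[::-1])).round(2))
e=f(350,242,98.8);print('end',e.round(1),'gap',((L+R)/2-e).round(1))
a,b=f(349,404,103.8),f(349,458,103.8);t=f(533,418,85);c=(a+b)/2;print('collar',a.round(1),b.round(1),c.round(1),'tip',t.round(1))
ax=e-c;print('axis yaw',np.degrees(np.arctan2(-ax[0],ax[1])).round(2));u=np.array([.9984,.0575]);d=t-c;print('along',d@u,'lateral',d@np.array([-u[1],u[0]]))
```

```text
face top [448.2 238.3] [491.6 241. ] len 43.4 yaw 3.48
end [470.7 232.8] gap [-0.7  6.9]
collar [473.4 175.1] [474.5 154.1] [473.9 164.6] tip [546.6 167.9]
axis yaw 2.76
along 72.77395603994891 lateral -0.8815329812602182
```

Gap is about 5–7 mm, faces are square within 1°, and the collar is 73 mm from the tip and under 1 mm off its line. Handing in.

```bash
python3 -c "
from workcell import env
print(env.job_done())"
```

```text
the job is handed in; nothing more can be done
None
```

The setup is done and handed in at about 57 s: the spindle lies across both V-blocks, thick end left, with its collar about 73 mm from the plunger tip and under 1 mm off its line; the angle plate stands square about 5–7 mm from the thick end; nothing else was touched.

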